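# Grade a bone drawer pull in the slot gauge

### The arm

A 6-joint arm with a two-finger parallel gripper is mounted at the origin on a cart in front of the work surface, level with it; the furniture and walls round the work are solid. World frame = base frame: x ahead of the robot, y to its left, z up, the work surface at z = 0. Lengths are in m, angles in rad, forces in N, time in s.
With the tool pointing down it reaches from about 0.275 to 0.85 m from the base axis. Payload 5.2 kg.
Tool frame: the origin (TCP) lies midway between the tips of the shut fingers; the grasp point (between the pads) lies 19 mm behind it; z points along the fingers, y is the line along which they close (so a half turn about z gives the same grasp; the last joint's range is limited). The gripper opens to 85 mm and grips with 20 to 120 N. Pads are 22 mm wide; open, the fingers measure 114 mm over their backs; the gripper's body (76 mm by 85 mm) begins 54 mm behind the grasp point. The pads swing forward as they close: fully open they stand 13 mm farther back than shut.
Start: joints at [-1.342, 0.259, 1.535, -0, 1.348, -0.203], TCP at [0.23, -0.5, 0.231] pointing down, gripper open.
Joint ranges: [-3.14, 3.14], [-0.91, 2.08], [0.19, 2.58], [-1.22, 4.36], [0.22, 2.71], [-3.12, 3.12]. Speed limits (rad/s): [2.57, 2.57, 3.14, 3.14, 3.14, 3.14].

### API

Orientations are given as a unit quaternion [w, x, y, z].
In Python, from bench import get_obs, viewer, workorder, models gives the robot as it stands.
- The arm moves only by the shell command python3 -m crank 'ROWS' [FORCE]. ROWS is JSON, a list that holds one entry, the list of rows, each a list of 7 numbers: the opening, from -1 (shut) to 1 (fully open), then the shift along the tool's x, y, z in m, then the turn, a rotation vector about the tool's x, y, z in units of 8 degrees (1.0 is 8 degrees). In form: [[[hand, tx, ty, tz, wx, wy, wz], ...]]. A call has exactly 10 rows; each row is the pose to reach, as a shift and turn from the pose commanded when the call began, along the tool's axes at that moment; what a row does not reach only later rows make up. A row lasts 1/10 s, in which the tool goes at most 50 mm and 8.59 degrees, less where a joint would pass 70% of its speed; a pose out of reach is approached as far as the arm can. A call with a gripper value outside its range is refused whole. The fingers move at their own pace and stop on an object; FORCE is the grip in N (left out, the last holds). Time passes only in rows, so rows that repeat a pose let the fingers close, or fill a call up. It gives the time, the measured TCP pose, the force, the opening and the grip force at its end, in the units of the state.
- get_obs(): the state, without advancing time (a new reading comes with each control period).
- viewer.read_camera(name): name is "scene" or "top"; returns a dict with "pixels" (400x640x3 uint8, red, green, blue), "K" (3x3 intrinsics, pixels), "pose" (4x4, takes a point from camera to world coordinates). Camera axes: x right, y up, looking along -z (the intrinsics and any distortion apply to the point x, -y, -z); pixel columns grow to the right and rows downward; lengths in m; the calibration is good to about 2 mm. A picture is of the moment at which its call begins. There is no depth.
- workorder.finish_job(): hands the job in; it is judged then, once.
Trained networks look in the newest picture that a camera, given by its name, has taken for a name from the list of things; names that differ only in an ending like _2 or _b are one class to them, and where a whole thing is asked for, a point or a joint stands for the part that bears it (a point fixed in the world has none). Each returns a list of dicts, best first, with "p" (0 to 1); they miss things now and then, are a little off and sometimes report something else, mostly with a low value. They report only what shows in the picture. A call takes as long as a camera call.
- models.look_for(camera, target): "bbox" ([centre column, centre row, width, height] as shares, 0 to 1, of the picture: columns of its width, rows of its height, round what is visible of it).
- models.outline_of(camera, target): "mask" (400x640 bool, what is visible of it) and "bbox" ([centre column, centre row, width, height] as shares, 0 to 1, of the picture: columns of its width, rows of its height, round what is visible of it).
- models.landmark_of(camera, target): "position" ([column, row] as shares, 0 to 1, of the picture: columns of its width, rows of its height: a listed point, or the origin of a listed thing).
The state is a dict: "t": time; "qpos": joint angles; "qd": joint speeds; "joint_torque": joint torques, N m; "ee_pos": TCP position; "tcp_rot": TCP orientation; "wrist_force": force on the tool from outside, world axes, zero at the start; "torque": the same for the moment, N m; "finger_gap": opening from 0.0 (shut) to 1.0 (fully open); "grasp_force": force on a finger pad.
Only numpy, scipy, OpenCV 4.12 (cv2) and the standard library are available. Lean on these libraries where they do the work, as an engineer would, in place of code of your own. Each camera call takes 0.05 s, during which the arm holds its last target. There are 200 camera calls.

### The job

Take the bone drawer pull that stands apart from the other two in the wooden stand and grade its tongue in the slotted gauge block: starting at the narrowest slot, rest the tongue's end lightly on each slot in turn and feel whether it goes in, never forcing the sprung block, until you reach the first slot that accepts it. Push it fully home there, upright with its shoulders down on the block, and let go; do not put it into a wider slot on the way, and leave the other two pulls and the things lying about where they are.

Things in the scene. Friction and masses are not known exactly. Their poses are not given: they have to be found in the camera images.
- gauge: aluminium block 150 (x) x 62 (y) x 34 (z) mm, origin under its centre, with four sharp-edged blind slots in its top in a row along x, 32 mm apart, narrowest at -x. On rubber pads over a fixed steel foot, 180 x 84 mm; it can only sink straight down, 1 mm for each 4 N, at most 8 mm, and springs back. More than 20 N on it is forcing. Its top is 48 mm above the bench
- slot_1 (a point): point at the centre of slot 1's mouth, on the block's top face; this slot is 5 mm wide (x), 38 mm long (y) and 28 mm deep. Slot x runs across the slot, from the narrow end of the gauge to the wide end; z up
- slot_2 (a point): point at the centre of slot 2's mouth, on the block's top face; this slot is 8 mm wide (x), 38 mm long (y) and 28 mm deep. Slot x runs across the slot, from the narrow end of the gauge to the wide end; z up
- slot_3 (a point): point at the centre of slot 3's mouth, on the block's top face; this slot is 11 mm wide (x), 38 mm long (y) and 28 mm deep. Slot x runs across the slot, from the narrow end of the gauge to the wide end; z up
- slot_4 (a point): point at the centre of slot 4's mouth, on the block's top face; this slot is 14 mm wide (x), 38 mm long (y) and 28 mm deep. Slot x runs across the slot, from the narrow end of the gauge to the wide end; z up
- job_pocket (a point): centre of the mouth of the stand's lone pocket, which holds the pull to grade, 95 mm from the next pocket (the other two are 60 mm apart). Stand: fixed light-wood block, 56 (x) x 222 (y) x 34 mm high, its top at this point, the lone pocket near its -y end; pockets 15 (x) x 33 (y) x 28 mm deep. Pulls rest on their shoulders, their x and y along the stand's
- pull_a_grip (a point): bone drawer pull A: ivory block with black top, 24 mm thick (x), 40 mm wide (y), 58 mm tall; under its flat shoulders a centred tongue, 28 mm wide (y), 22 mm long, hidden in its pocket. The three tongues are 6.6, 9.6 and 12.6 mm thick (x); which pull has which is not known. 50 to 90 g. Point: the block's centre, 29 mm above the shoulders, 51 mm above the tongue's end; z up. Grip across the thickness
- pull_b_grip (a point): bone drawer pull B: ivory block with black top, 24 mm thick (x), 40 mm wide (y), 58 mm tall; under its flat shoulders a centred tongue, 28 mm wide (y), 22 mm long, hidden in its pocket. The three tongues are 6.6, 9.6 and 12.6 mm thick (x); which pull has which is not known. 50 to 90 g. Point: the block's centre, 29 mm above the shoulders, 51 mm above the tongue's end; z up. Grip across the thickness
- pull_c_grip (a point): bone drawer pull C: ivory block with black top, 24 mm thick (x), 40 mm wide (y), 58 mm tall; under its flat shoulders a centred tongue, 28 mm wide (y), 22 mm long, hidden in its pocket. The three tongues are 6.6, 9.6 and 12.6 mm thick (x); which pull has which is not known. 50 to 90 g. Point: the block's centre, 29 mm above the shoulders, 51 mm above the tongue's end; z up. Grip across the thickness
- horn_disc_mid (a point): bystander: oval black horn disc, 47 x 60 x 12 mm, flat on the bench; point at its centre
- blank_mid (a point): bystander: ivory bone slip, 30 x 60 x 10 mm, flat on the bench; point at its centre
- slate_hone_mid (a point): bystander: dark slate slip stone, 34 x 91 x 11 mm, flat on the bench; point at its centre

How it is judged:
On the way, in this order (a step that is already met when the one before it is completed fails the run):
1. the pull is lifted clear of the stand ((z of pull_a_grip in the frame of job_pocket above 0.057 m or z of pull_b_grip in the frame of job_pocket above 0.057 m or z of pull_c_grip in the frame of job_pocket above 0.057 m)), for 0.1 s.
2. its tongue's end rests on the narrowest slot (((horizontal distance between pull_a_grip and slot_1 below 0.008 m and z of pull_a_grip in the frame of slot_1 below 0.055 m and contact force between pull_a and gauge above 0.5 N) or (horizontal distance between pull_b_grip and slot_1 below 0.008 m and z of pull_b_grip in the frame of slot_1 below 0.055 m and contact force between pull_b and gauge above 0.5 N) or (horizontal distance between pull_c_grip and slot_1 below 0.008 m and z of pull_c_grip in the frame of slot_1 below 0.055 m and contact force between pull_c and gauge above 0.5 N))), for 0.04 s.
At the end, for the whole second after the job is handed in: The pull from the lone pocket stands in the narrowest slot that is wider than its tongue, within 7 mm of the slot's centre, its shoulders within 1.5 mm of the block's top, upright within 0.08 rad; the other two pulls are within 15 mm of where they stood (((horizontal distance between pull_a_grip and slot_2 below 0.007 m and z of pull_a_grip in the frame of slot_2 between 0.0265 and 0.0305 m and angle between pull_a_grip's own z axis and vertical below 0.08 rad and x of tongue_a in the frame of pull_a_grip above 0.0025 m and distance of each of pull_b_grip, pull_c_grip from where it was at the start of the episode below 0.015 m and horizontal distance between each of pull_b_grip, pull_c_grip and job_pocket above 0.04 m) or (horizontal distance between pull_a_grip and slot_3 below 0.007 m and z of pull_a_grip in the frame of slot_3 between 0.0265 and 0.0305 m and angle between pull_a_grip's own z axis and vertical below 0.08 rad and x of tongue_a in the frame of pull_a_grip above 0.004 m and distance of each of pull_b_grip, pull_c_grip from where it was at the start of the episode below 0.015 m and horizontal distance between each of pull_b_grip, pull_c_grip and job_pocket above 0.04 m) or (horizontal distance between pull_a_grip and slot_4 below 0.007 m and z of pull_a_grip in the frame of slot_4 between 0.0265 and 0.0305 m and angle between pull_a_grip's own z axis and vertical below 0.08 rad and x of tongue_a in the frame of pull_a_grip above 0.0055 m and distance of each of pull_b_grip, pull_c_grip from where it was at the start of the episode below 0.015 m and horizontal distance between each of pull_b_grip, pull_c_grip and job_pocket above 0.04 m) or (horizontal distance between pull_b_grip and slot_2 below 0.007 m and z of pull_b_grip in the frame of slot_2 between 0.0265 and 0.0305 m and angle between pull_b_grip's own z axis and vertical below 0.08 rad and x of tongue_b in the frame of pull_b_grip above 0.0025 m and distance of each of pull_a_grip, pull_c_grip from where it was at the start of the episode below 0.015 m and horizontal distance between each of pull_a_grip, pull_c_grip and job_pocket above 0.04 m) or (horizontal distance between pull_b_grip and slot_3 below 0.007 m and z of pull_b_grip in the frame of slot_3 between 0.0265 and 0.0305 m and angle between pull_b_grip's own z axis and vertical below 0.08 rad and x of tongue_b in the frame of pull_b_grip above 0.004 m and distance of each of pull_a_grip, pull_c_grip from where it was at the start of the episode below 0.015 m and horizontal distance between each of pull_a_grip, pull_c_grip and job_pocket above 0.04 m) or (horizontal distance between pull_b_grip and slot_4 below 0.007 m and z of pull_b_grip in the frame of slot_4 between 0.0265 and 0.0305 m and angle between pull_b_grip's own z axis and vertical below 0.08 rad and x of tongue_b in the frame of pull_b_grip above 0.0055 m and distance of each of pull_a_grip, pull_c_grip from where it was at the start of the episode below 0.015 m and horizontal distance between each of pull_a_grip, pull_c_grip and job_pocket above 0.04 m) or (horizontal distance between pull_c_grip and slot_2 below 0.007 m and z of pull_c_grip in the frame of slot_2 between 0.0265 and 0.0305 m and angle between pull_c_grip's own z axis and vertical below 0.08 rad and x of tongue_c in the frame of pull_c_grip above 0.0025 m and distance of each of pull_a_grip, pull_b_grip from where it was at the start of the episode below 0.015 m and horizontal distance between each of pull_a_grip, pull_b_grip and job_pocket above 0.04 m) or (horizontal distance between pull_c_grip and slot_3 below 0.007 m and z of pull_c_grip in the frame of slot_3 between 0.0265 and 0.0305 m and angle between pull_c_grip's own z axis and vertical below 0.08 rad and x of tongue_c in the frame of pull_c_grip above 0.004 m and distance of each of pull_a_grip, pull_b_grip from where it was at the start of the episode below 0.015 m and horizontal distance between each of pull_a_grip, pull_b_grip and job_pocket above 0.04 m) or (horizontal distance between pull_c_grip and slot_4 below 0.007 m and z of pull_c_grip in the frame of slot_4 between 0.0265 and 0.0305 m and angle between pull_c_grip's own z axis and vertical below 0.08 rad and x of tongue_c in the frame of pull_c_grip above 0.0055 m and distance of each of pull_a_grip, pull_b_grip from where it was at the start of the episode below 0.015 m and horizontal distance between each of pull_a_grip, pull_b_grip and job_pocket above 0.04 m))); the robot touches nothing.
It fails at once if more than 20 N is put on the gauge block (contact force between anything else and gauge above 20 N).
It fails at once if a pull's tongue is put 7 mm or more into a wider slot than the first that accepts it ((horizontal distance between pull_a_grip and slot_3 below 0.01 m and z of pull_a_grip in the frame of slot_3 below 0.044 m and x of tongue_a in the frame of pull_a_grip below 0.004 m) or (horizontal distance between pull_a_grip and slot_4 below 0.01 m and z of pull_a_grip in the frame of slot_4 below 0.044 m and x of tongue_a in the frame of pull_a_grip below 0.0055 m) or (horizontal distance between pull_b_grip and slot_3 below 0.01 m and z of pull_b_grip in the frame of slot_3 below 0.044 m and x of tongue_b in the frame of pull_b_grip below 0.004 m) or (horizontal distance between pull_b_grip and slot_4 below 0.01 m and z of pull_b_grip in the frame of slot_4 below 0.044 m and x of tongue_b in the frame of pull_b_grip below 0.0055 m) or (horizontal distance between pull_c_grip and slot_3 below 0.01 m and z of pull_c_grip in the frame of slot_3 below 0.044 m and x of tongue_c in the frame of pull_c_grip below 0.004 m) or (horizontal distance between pull_c_grip and slot_4 below 0.01 m and z of pull_c_grip in the frame of slot_4 below 0.044 m and x of tongue_c in the frame of pull_c_grip below 0.0055 m)).
It fails at once if a bystander is moved more than 30 mm (distance of any of horn_disc_mid, blank_mid, slate_hone_mid from where it was at the start of the episode above 0.03 m).
It also fails if it takes over 72 s, if anything falls off the work surface, if the arm or the gripper's body presses on something with over 40 N, if the wrist force passes 120 N, or if a joint passes its speed limit or range.

## Working session

There is one attempt and no reset: what is moved stays moved. The work goes in short steps, Python scripts to look and compute and a shell command to move; the robot and the scene stay as the last step left them, time stands still between calls to the robot, and variables do not carry over. Pictures are saved under pics/ and viewed, at most 10 in all, crops included, and the job is handed in when it is done.

```bash
mkdir -p pics; ls; python3 - <<'E'
from bench import get_obs, viewer, models
import cv2, numpy as np
o=get_obs(); print({k:np.round(v,3).tolist() for k,v in o.items()})
for c in ["scene","top"]:
    r=viewer.read_camera(c); cv2.imwrite(f"pics/{c}0.png",r["pixels"][:,:,::-1])
    print(c,np.round(r["K"],1).tolist(),np.round(r["pose"],4).tolist(),[k for k in r])
    for t in ["slot_1","job_pocket","pull_a_grip","gauge"]:
        print(t,[(np.round(np.array(d["position"])*[640,400],1).tolist(),round(d["p"],2)) for d in models.landmark_of(c,t)])
E
```

```text
pics
{'t': 0.0, 'qpos': [-1.342, 0.259, 1.536, 0.0, 1.348, -0.203], 'qd': [0.0, -0.001, 0.0, 0.001, -0.001, -0.0], 'joint_torque': [-0.001, -44.604, -29.057, -0.001, 0.012, 0.0], 'ee_pos': [0.23, -0.499, 0.23], 'tcp_rot': [-0.001, 0.977, 0.214, -0.0], 'wrist_force': [-0.615, 0.15, -0.106], 'torque': [-0.025, 0.032, 0.015], 'grasp_force': 0.0, 'finger_gap': 0.999}
scene [[416.1, 0.0, 322.8], [0.0, 416.1, 205.2], [0.0, 0.0, 1.0]] [[0.5512, 0.3884, -0.7385, -0.2883], [-0.8344, 0.2581, -0.487, -0.6103], [0.0015, 0.8846, 0.4663, 0.5727], [0.0, 0.0, 0.0, 1.0]] ['pixels', 'K', 'pose']
slot_1 [([252.0, 194.7], 0.88), ([258.5, 195.4], 0.87), ([234.6, 187.4], 0.76), ([245.5, 188.9], 0.55)]
job_pocket [([399.7, 251.0], 0.65)]
pull_a_grip [([348.3, 218.4], 0.68), ([278.0, 248.8], 0.23)]
gauge [([246.5, 203.8], 0.73)]
top [[472.4, 0.0, 311.8], [0.0, 472.4, 198.6], [0.0, 0.0, 1.0]] [[0.0181, 0.9977, -0.0646, 0.401], [-0.9998, 0.0174, -0.0124, -0.0779], [-0.0112, 0.0648, 0.9978, 1.3614], [0.0, 0.0, 0.0, 1.0]] ['pixels', 'K', 'pose']
slot_1 [([213.0, 198.1], 0.93), ([249.5, 195.7], 0.87), ([239.2, 195.7], 0.87), ([222.5, 196.8], 0.7)]
job_pocket [([401.0, 201.8], 0.91)]
pull_a_grip [([349.4, 193.5], 0.43)]
gauge [([237.6, 201.9], 0.81)]
```

View pics/scene0.png

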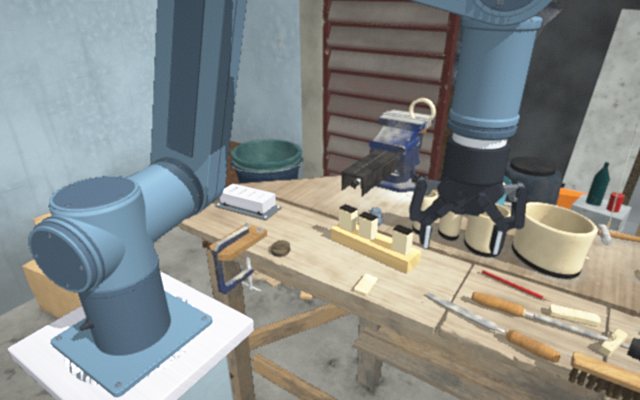

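View pics/top0.png

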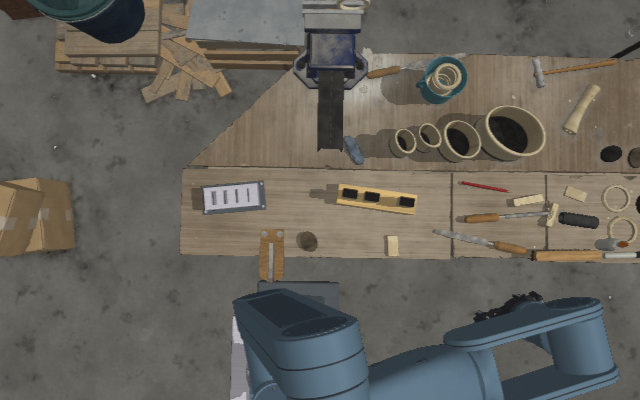

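The pictures show the gauge at top px (234,196), the stand at (377,198), and the lone pull at the right (-y) end at (407,201). Next I'll measure and zoom in.

```bash
cat > h.py <<'E'
import numpy as np, cv2
from bench import get_obs, viewer, models
def ray(r,uv):
    K,T=np.array(r["K"]),np.array(r["pose"]); u,v=uv
    d=T[:3,:3]@np.array([(u-K[0,2])/K[0,0],-(v-K[1,2])/K[1,1],-1]); return T[:3,3],d
def back(r,uv,z):
    o,d=ray(r,uv); return o+d*(z-o[2])/d[2]
def proj(r,p):
    K,T=np.array(r["K"]),np.array(r["pose"]); c=T[:3,:3].T@(np.asarray(p)-T[:3,3])
    return np.array([K[0,2]+K[0,0]*c[0]/-c[2],K[1,2]+K[1,1]*c[1]/c[2]])
def tri(r1,a,r2,b):
    o1,d1=ray(r1,a);o2,d2=ray(r2,b); s=np.linalg.lstsq(np.c_[d1,-d2],o2-o1,rcond=None)[0]
    p,q=o1+s[0]*d1,o2+s[1]*d2; return (p+q)/2,np.linalg.norm(p-q)
E
python3 - <<'E'
from h import *
R={c:viewer.read_camera(c) for c in("top","scene")}
px=np.array([640,400])
for c in R:
    for t,z in [("slot_1",.048),("job_pocket",.034),("pull_a_grip",.063),("gauge",.014),("horn_disc_mid",.006),("blank_mid",.005),("slate_hone_mid",.005)]:
        for d in models.landmark_of(c,t): print(c,t,round(d["p"],2),np.round(d["position"]*px,1),np.round(back(R[c],d["position"]*px,z),4))
    for d in models.outline_of(c,"pull_a_grip")+models.outline_of(c,"gauge"):
        m=d["mask"]; print(c,"mask",round(d["p"],2),m.sum(), cv2.minAreaRect(np.argwhere(m)[:,::-1].astype(np.float32)))
def crop(c,x,y,w,h,f): return cv2.resize(R[c]["pixels"][y:y+h,x:x+w,::-1],None,fx=f,fy=f,interpolation=cv2.INTER_CUBIC)
cv2.imwrite("pics/t1.png",np.vstack([crop("top",190,170,100,55,8),crop("top",330,175,100,50,8)])[:,:800][:600] if 0 else cv2.resize(np.vstack([crop("top",190,170,100,55,8),crop("top",330,175,100,45,8)]),(600,600)) if 0 else np.vstack([crop("top",195,172,80,44,7),crop("top",332,176,80+8,40,7)[:,:560]]))
cv2.imwrite("pics/s1.png",crop("scene",205,175,110,45,7))
E
```

```text
top slot_1 0.96 [223.5 195.7] [0.4899 0.1852 0.048 ]
top slot_1 0.78 [235.4 198.7] [0.4821 0.1516 0.048 ]
top slot_1 0.77 [216. 197.] [0.4859 0.206  0.048 ]
top slot_1 0.57 [250.1 195.5] [0.4917 0.1107 0.048 ]
top job_pocket 0.73 [403.7 198.8] [ 0.4909 -0.3197  0.034 ]
top job_pocket 0.23 [222.4 196.9] [0.4873 0.1909 0.034 ]
top pull_a_grip 0.62 [347.6 193.7] [ 0.5004 -0.1601  0.063 ]
top gauge 0.91 [236.6 202.7] [0.4728 0.1537 0.014 ]
top horn_disc_mid 0.66 [310.6 242.9] [ 0.3618 -0.06    0.006 ]
top blank_mid 0.63 [391.2 244.9] [ 0.3604 -0.29    0.005 ]
top blank_mid 0.54 [347.7 190.6] [ 0.5137 -0.1641  0.005 ]
top slate_hone_mid 0.57 [352.1 151.1] [ 0.6286 -0.1753  0.005 ]
top slate_hone_mid 0.56 [347.9 194.5] [ 0.5024 -0.1648  0.005 ]
top slate_hone_mid 0.21 [211.8 197.5] [0.4869 0.2275 0.005 ]
top mask 0.73 149 ((349.28997802734375, 193.46998596191406), (14.8492431640625, 10.18233871459961), 8.130102157592773)
top mask 0.64 334 ((353.29998779296875, 149.60000610351562), (31.752164840698242, 11.627553939819336), 63.43495178222656)
top mask 0.63 1247 ((231.03689575195312, 196.40573120117188), (22.905542373657227, 55.04573440551758), 84.80557250976562)
scene slot_1 0.95 [260.9 197. ] [0.4877 0.1095 0.048 ]
scene slot_1 0.89 [230.9 188.3] [0.4822 0.2201 0.048 ]
scene slot_1 0.69 [240.3 189.8] [0.49   0.1902 0.048 ]
scene slot_1 0.63 [250.1 193.1] [0.4894 0.1516 0.048 ]
scene job_pocket 0.69 [399.7 250.8] [ 0.475  -0.3189  0.034 ]
scene pull_a_grip 0.35 [260.1 196.5] [0.4665 0.0928 0.063 ]
scene gauge 0.78 [250.  203.5] [0.4883 0.1548 0.014 ]
scene blank_mid 0.73 [368.1 285.2] [ 0.3576 -0.3012  0.005 ]
scene slate_hone_mid 0.71 [376.2 212.2] [ 0.659  -0.1671  0.005 ]
scene mask 0.76 414 ((347.0, 217.0), (26.0, 18.0), 90.0)
scene mask 0.62 1062 ((247.3284149169922, 198.23329162597656), (54.028560638427734, 22.012964248657227), 14.534454345703125)
```

View pics/t1.png

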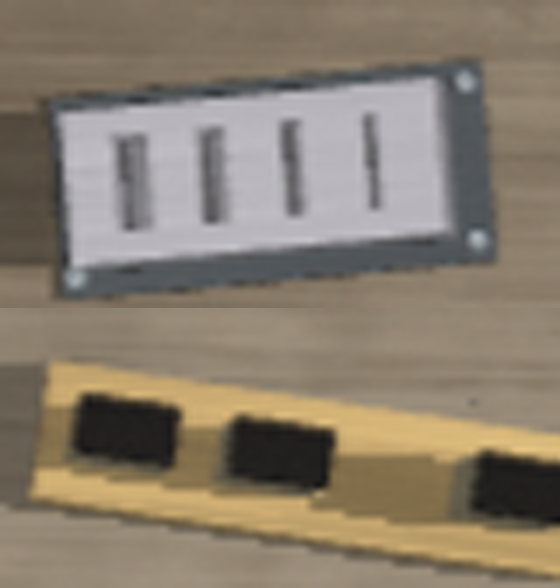

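The narrow slot 1 is at the right (-y) end of the gauge, at crop (372,160), which is top px (248,195). The lone pull's black top is at the right of the stand. Next I'll measure sub-pixel.

```bash
cat > meas.py <<'E'
from h import *
from scipy.optimize import minimize
R={c:viewer.read_camera(c) for c in("top","scene")}
G={c:cv2.GaussianBlur(cv2.cvtColor(R[c]["pixels"],cv2.COLOR_RGB2GRAY).astype(np.float32),(0,0),.6) for c in R}
def rect(cx,cy,a,z,x0,x1,y0,y1,n):
    X,Y=np.meshgrid(np.linspace(x0,x1,n),np.linspace(y0,y1,n)); c,s=np.cos(a),np.sin(a)
    return np.c_[(cx+c*X-s*Y).ravel(),(cy+s*X+c*Y).ravel(),np.full(n*n,z)]
def val(c,P):
    uv=np.array([proj(R[c],p) for p in P]).astype(np.float32)
    return cv2.remap(G[c],uv[:,0].reshape(1,-1),uv[:,1].reshape(1,-1),cv2.INTER_LINEAR).mean()
def gcost(p,cs):
    s=0
    for c in cs:
        for i,w in enumerate((5,8,11,14)):
            x=(-48+32*i)/1e3; w=w/2e3
            s+=val(c,rect(*p[:3],.048,x-w,x+w,-.019,.019,7))
            s-=.5*(val(c,rect(*p[:3],.048,x-w-.004,x-w-.001,-.019,.019,5))+val(c,rect(*p[:3],.048,x+w+.001,x+w+.004,-.019,.019,5)))
            s-=.5*(val(c,rect(*p[:3],.048,x-w,x+w,-.023,-.020,4))+val(c,rect(*p[:3],.048,x-w,x+w,.020,.023,4)))
    return s
def pcost(p,cs):
    s=0;a,b=.012,.020;z=.092
    for c in cs:
        s+=2*val(c,rect(*p,z,-a,a,-b,b,9))
        for q in ((-a-.004,-a-.001,-b,b),(a+.001,a+.004,-b,b),(-a,a,-b-.004,-b-.001),(-a,a,b+.001,b+.004)): s-=.5*val(c,rect(*p,z,*q,5))
    return s
def fit(f,p0,cs): 
    p0=np.array(p0); S=np.array([.003,.003,.05])
    r=minimize(lambda u:f(p0+u*S,cs),np.zeros(3),method="Nelder-Mead",options=dict(initial_simplex=[[0,0,0],[1,0,0],[0,1,0],[0,0,1]],xatol=.01,fatol=.01))
    return p0+r.x*S,r.fun
if __name__=="__main__":
    for cs in (["top"],["scene"],["top","scene"]):
        for n,f,p in (("gauge",gcost,[.489,.155,np.pi/2+.09]),("pull",pcost,[.486,-.316,-.15])):
            q,v=fit(f,p,cs); print(cs,n,np.round(q,4),round(float(v),1))
    for d,l in ((0,"slot1"),):
        pass
E
python3 meas.py
```

```text
['top'] gauge [0.4899 0.1494 1.6311] -704.0
['top'] pull [ 0.4797 -0.3165 -0.0895] -147.7
['scene'] gauge [0.4872 0.1626 1.6631] -1013.5
['scene'] pull [ 0.4734 -0.3202 -0.0972] -127.2
['top', 'scene'] gauge [0.489  0.1651 1.6758] -1850.8
['top', 'scene'] pull [ 0.4776 -0.319  -0.0032] -239.4
```

```bash
cat > m2.py <<'E'
from meas import *
def scost(p,cs):
    a=p[2]; return sum(pcost([p[0]-np.sin(a)*d,p[1]+np.cos(a)*d,a],cs) for d in (0,.095,.155))
def multi(f,p,cs):
    B=None
    for dx in(-.004,.004):
        for dy in (-.012,-.004,.004,.012):
            r=fit(f,[p[0]+dx,p[1]+dy,p[2]],cs)
            if B is None or r[1]<B[1]: B=r
    return B
import sys
for cs in (["top"],["scene"],["top","scene"]):
    for n,f,p in (("gauge",gcost,[.489,.159,np.pi/2+.09]),("stand",scost,[.48,-.318,-.13])):
        q,v=multi(f,p,cs); print(cs,n,np.round(q,4),round(float(v),1))
        if len(cs)==2 and n=="gauge": g=q
        if len(cs)==2 and n=="stand": s=q
ims=[]
for c,(x,y,w,h) in (("top",(195,172,80,44)),("top",(332,176,90,40)),("scene",(205,172,90,45)),("scene",(330,195,90,60))):
    im=cv2.resize(R[c]["pixels"][y:y+h,x:x+w,::-1],None,fx=4.4,fy=4.4,interpolation=cv2.INTER_CUBIC)
    def quad(cx,cy,a,z,x0,x1,y0,y1):
        C=rect(cx,cy,a,z,x0,x1,y0,y1,2)[[0,1,3,2]]
        cv2.polylines(im,[np.int32([((proj(R[c],P)-[x,y]+.5)*4.4) for P in C])],1,(0,0,255),1)
    for i,wd in enumerate((5,8,11,14)): quad(*g,.048,(-48+32*i-wd/2)/1e3,(-48+32*i+wd/2)/1e3,-.019,.019)
    quad(*g,.048,-.075,.075,-.031,.031)
    for d in(0,.095,.155): quad(s[0]-np.sin(s[2])*d,s[1]+np.cos(s[2])*d,s[2],.092,-.012,.012,-.02,.02)
    im=cv2.copyMakeBorder(im,0,270-im.shape[0],0,400-im.shape[1],cv2.BORDER_CONSTANT) if im.shape[1]<=400 and im.shape[0]<=270 else im[:270,:400]; ims.append(im)
cv2.imwrite("pics/ov.png",np.vstack([np.hstack(ims[:2]),np.hstack(ims[2:])]))
E
python3 m2.py
```

```text
['top'] gauge [0.4892 0.1653 1.6701] -843.3
['top'] stand [ 0.4797 -0.3168 -0.1297] -420.1
['scene'] gauge [0.4872 0.1626 1.6631] -1013.7
['scene'] stand [ 0.4739 -0.3208 -0.1302] -440.0
['top', 'scene'] gauge [0.489  0.1652 1.6717] -1851.5
['top', 'scene'] stand [ 0.4783 -0.3192 -0.1247] -752.7
```

View pics/ov.png

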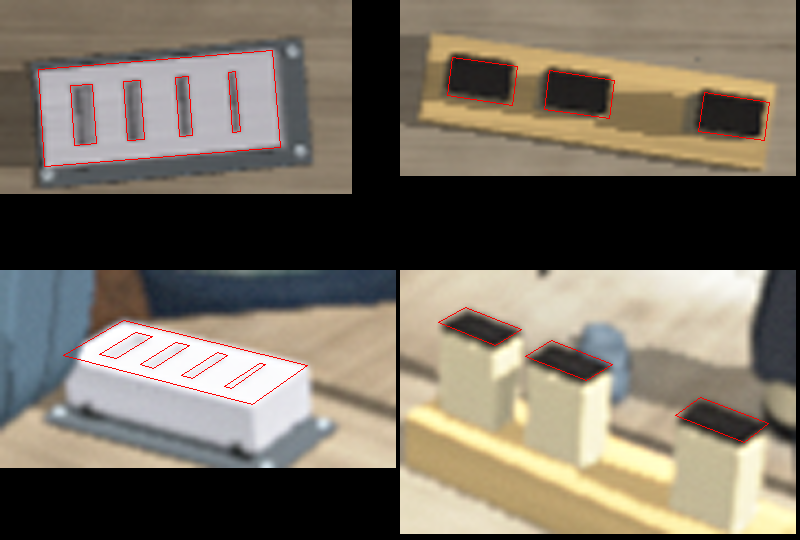

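Both overlays fit: slots, block edges and pull tops line up to about 1 px. I'll average the two views, giving pull (0.478,-0.319) yaw -0.128 and gauge (0.489,0.165) yaw 1.671. Moving above the pull.

```bash
cat > go.py <<'E'
import sys; from h import *
from scipy.spatial.transform import Rotation as Ro
o=get_obs(); q=o["tcp_rot"]; R=Ro.from_quat([q[1],q[2],q[3],q[0]])
yy=R.as_matrix()[:,1]; print("t",round(o["t"],2),"pos",np.round(o["ee_pos"],4),"yawy",round(float(np.arctan2(yy[1],yy[0])),4),"F",np.round(o["wrist_force"],2),"M",np.round(o["torque"],2),"gap",round(float(o["finger_gap"]),3),"grip",round(float(o["grasp_force"]),1),"q6",round(float(o["qpos"][5]),2))
if len(sys.argv)>4:
    t=np.array([float(a) for a in sys.argv[1:4]]); ya=float(sys.argv[4])
    y=np.array([np.cos(ya),np.sin(ya),0]); z=np.array([0,0,-1.]); T=Ro.from_matrix(np.c_[np.cross(y,z),y,z])
    print("shift",np.round(R.inv().apply(t-o["ee_pos"]),4),"turn",np.round(np.degrees((R.inv()*T).as_rotvec())/8,3))
E
python3 go.py .478 -.319 .14 -.128
python3 -m crank '[[[1,0.037,-0.0075,0.011,0,0,-0.9],[1,0.075,-0.015,0.022,0,0,-1.8],[1,0.112,-0.022,0.034,0,0,-2.7],[1,0.15,-0.03,0.045,0,0,-3.6],[1,0.187,-0.037,0.056,0,0,-4.5],[1,0.225,-0.045,0.067,0,0,-5.4],[1,0.262,-0.052,0.079,0,0,-6.3],[1,0.3,-0.06,0.09,0,0,-7.25],[1,0.3,-0.06,0.09,0,0,-7.25],[1,0.3,-0.06,0.09,0,0,-7.25]]]'
python3 go.py .478 -.319 .049 -.128
python3 - <<'E'
from h import *
ims=[]
for c,(x,y,w,h) in (("top",(340,140,120,90)),("scene",(330,140,120,120))):
    r=viewer.read_camera(c); im=cv2.resize(r["pixels"][y:y+h,x:x+w,::-1],(400,400*h//w),interpolation=cv2.INTER_CUBIC); ims.append(cv2.copyMakeBorder(im,0,400-im.shape[0],0,0,cv2.BORDER_CONSTANT))
cv2.imwrite("pics/above.png",np.hstack(ims))
E
```

```text
t 1.7 pos [ 0.2302 -0.4995  0.2313] yawy -1.139 F [ 0.61  1.19 -1.14] M [ 0.09  0.02 -0.  ] gap 0.997 grip 0.0 q6 -0.2
shift [ 0.3006 -0.0602  0.0913] turn [-0.    -0.    -7.241]
t: 2.7
ee_pos: [0.4778, -0.3188, 0.1409]
tcp_rot: [-0.0, 0.75, 0.661, -0.0]
wrist_force: [0.1, -0.8, 0.6]
finger_gap: 0.999
grasp_force: 0.0
t 2.7 pos [ 0.4778 -0.3188  0.1409] yawy -0.1256 F [ 0.14 -0.82  0.57] M [-0.02  0.01  0.01] gap 0.999 grip 0.0 q6 -0.66
shift [-0.0002  0.0003  0.0919] turn [-0.007 -0.001  0.017]
```

View pics/above.png

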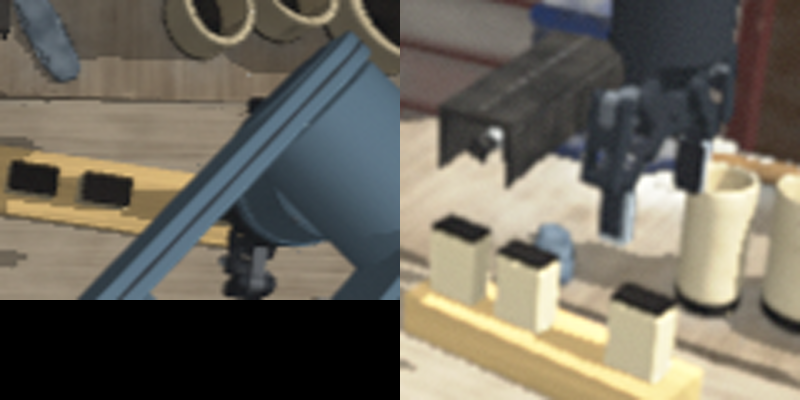

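The fingers straddle the lone pull (scene crop: pull at (640,330)). Descend, then grip.

```bash
python3 -m crank '[[[1,0,0,0.02,0,0,0],[1,0,0,0.04,0,0,0],[1,0,0,0.06,0,0,0],[1,0,0,0.08,0,0,0],[1,0,0,0.092,0,0,0],[1,0,0,0.092,0,0,0],[-1,0,0,0.092,0,0,0],[-1,0,0,0.092,0,0,0],[-1,0,0,0.092,0,0,0],[-1,0,0,0.092,0,0,0]]]' 40 | tail -3; python3 go.py
```

```text
wrist_force: [-0.0, -0.2, 0.3]
finger_gap: 0.334
grasp_force: 0.0
t 3.8 pos [ 0.4779 -0.3198  0.0501] yawy -0.1266 F [-0.04 -0.24  0.35] M [ 0.03 -0.   -0.01] gap 0.334 grip 0.0 q6 -0.66
```

```bash
python3 -m crank '[[[-1,0,0,0,0,0,0],[-1,0,0,0,0,0,0],[-1,0,0,0,0,0,0],[-1,0,0,0,0,0,0],[-1,0,0,0,0,0,0],[-1,0,0,0,0,0,0],[-1,0,0,-0.01,0,0,0],[-1,0,0,-0.02,0,0,0],[-1,0,0,-0.03,0,0,0],[-1,0,0,-0.04,0,0,0]]]' 40 | tail -3; python3 go.py .4938 .1172 .15 -1.47
```

```text
wrist_force: [0.4, 0.7, -0.8]
finger_gap: 0.274
grasp_force: 41.9
t 4.8 pos [ 0.4768 -0.3191  0.0899] yawy -0.1264 F [ 0.38  0.66 -0.8 ] M [ 0.02 -0.03 -0.03] gap 0.274 grip 41.9 q6 -0.66
shift [ 0.435  -0.0382 -0.0598] turn [-1.300e-02  5.000e-03  9.622e+00]
```

Pull gripped (gap 23 mm). Lift, then transit over to slot 1, bowed towards the robot to clear the vice.

```bash
python3 -m crank '[[[-1,0,0,-0.03,0,0,0],[-1,0,0,-0.06,0,0,0],[-1,0.045,-0.02,-0.06,0,0,1],[-1,0.09,-0.04,-0.06,0,0,2],[-1,0.135,-0.055,-0.06,0,0,3],[-1,0.18,-0.06,-0.06,0,0,4],[-1,0.225,-0.06,-0.06,0,0,5],[-1,0.27,-0.055,-0.06,0,0,6],[-1,0.315,-0.05,-0.06,0,0,7],[-1,0.36,-0.045,-0.06,0,0,8]]]' 40 | tail -3; python3 go.py .4938 .1172 .15 -1.47
```

```text
wrist_force: [0.8, 0.1, -0.3]
finger_gap: 0.273
grasp_force: 41.9
t 5.8 pos [0.4752 0.0317 0.15  ] yawy -1.2006 F [ 0.83  0.07 -0.35] M [-0.01 -0.03  0.05] gap 0.273 grip 41.9 q6 1.03
shift [ 0.0483 -0.073  -0.    ] turn [0.003 0.003 1.929]
```

```bash
python3 -m crank '[[[-1,0.013,-0.021,0,0,0,0.54],[-1,0.026,-0.043,0,0,0,1.08],[-1,0.039,-0.0644,0,0,0,1.62],[-1,0.039,-0.0644,0.01,0,0,1.62],[-1,0.039,-0.0644,0.025,0,0,1.62],[-1,0.039,-0.0644,0.04,0,0,1.62],[-1,0.039,-0.0644,0.05,0,0,1.62],[-1,0.039,-0.0644,0.05,0,0,1.62],[-1,0.039,-0.0644,0.05,0,0,1.62],[-1,0.039,-0.0644,0.05,0,0,1.62]]]' 40 | tail -3; python3 go.py .4938 .1172 .09 -1.47
python3 - <<'E'
from h import *
ims=[]
for c,(x,y,w,h) in (("top",(190,140,100,100)),("scene",(205,130,80,80))):
    r=viewer.read_camera(c); im=cv2.resize(r["pixels"][y:y+h,x:x+w,::-1],(400,400),interpolation=cv2.INTER_CUBIC); ims.append(im)
cv2.imwrite("pics/s1above.png",np.hstack(ims))
E
```

```text
wrist_force: [0.3, 0.9, 0.1]
finger_gap: 0.275
grasp_force: 41.9
t 6.8 pos [0.4889 0.1041 0.1   ] yawy -1.4216 F [0.26 0.91 0.13] M [-0.   -0.02  0.03] gap 0.275 grip 41.9 q6 1.41
shift [ 0.0068 -0.0122  0.01  ] turn [ 0.002 -0.008  0.346]
```

View pics/s1above.png

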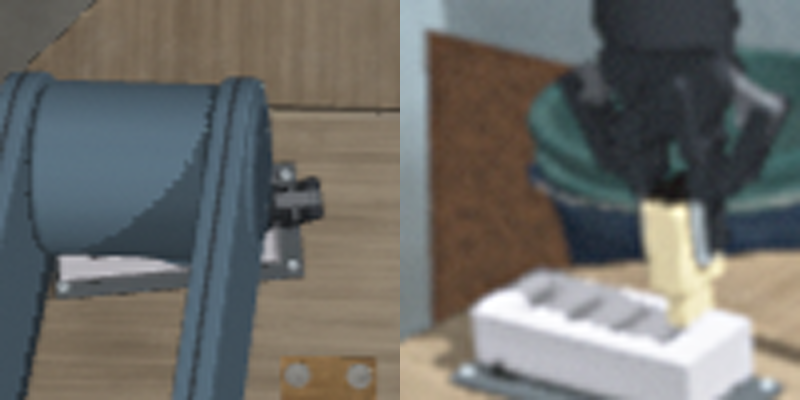

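Pull is held upright over slot 1 (tongue end at crop (690,320)). Align, then descend slowly.

```bash
python3 -m crank '[[[-1,0.0035,-0.006,0,0,0,0.18],[-1,0.0068,-0.0122,0,0,0,0.346],[-1,0.0068,-0.0122,0.004,0,0,0.346],[-1,0.0068,-0.0122,0.008,0,0,0.346],[-1,0.0068,-0.0122,0.011,0,0,0.346],[-1,0.0068,-0.0122,0.012,0,0,0.346],[-1,0.0068,-0.0122,0.0125,0,0,0.346],[-1,0.0068,-0.0122,0.013,0,0,0.346],[-1,0.0068,-0.0122,0.013,0,0,0.346],[-1,0.0068,-0.0122,0.013,0,0,0.346]]]' 40 | tail -3; python3 go.py .4938 .1172 .086 -1.47
python3 -m crank '[[[-1,0,0,0.0003,0,0,0],[-1,0,0,0.0006,0,0,0],[-1,0,0,0.0009,0,0,0],[-1,0,0,0.0012,0,0,0],[-1,0,0,0.0015,0,0,0],[-1,0,0,0.0018,0,0,0],[-1,0,0,0.002,0,0,0],[-1,0,0,0.002,0,0,0],[-1,0,0,0.002,0,0,0],[-1,0,0,0.002,0,0,0]]]' 40 | tail -3; python3 go.py .4938 .1172 .086 -1.47
```

```text
wrist_force: [-0.9, 0.1, -0.9]
finger_gap: 0.278
grasp_force: 41.9
t 7.9 pos [0.4934 0.1175 0.0864] yawy -1.4698 F [-0.85  0.09 -0.9 ] M [-0.02  0.02 -0.02] gap 0.278 grip 41.9 q6 1.48
shift [0.0004 0.0003 0.0004] turn [-0.    -0.001  0.001]
wrist_force: [-1.0, 0.1, 5.8]
finger_gap: 0.271
grasp_force: 42.6
t 8.9 pos [0.4934 0.1175 0.0847] yawy -1.4697 F [-0.99  0.08  5.77] M [-0.04  0.32  0.  ] gap 0.271 grip 42.6 q6 1.48
shift [ 0.0003  0.0004 -0.0013] turn [ 0.    -0.004  0.002]
```

Slot 1 holds it out with a light ~6 N contact. I'll lift, go over slot 2, hover, and look at the tongue.

```bash
python3 -m crank '[[[-1,0,0,-0.005,0,0,0],[-1,0,0,-0.012,0,0,0],[-1,0,-0.01,-0.012,0,0,0],[-1,0,-0.02,-0.012,0,0,0],[-1,0,-0.028,-0.012,0,0,0],[-1,0,-0.032,-0.012,0,0,0],[-1,0,-0.032,-0.012,0,0,0],[-1,0,-0.032,-0.012,0,0,0],[-1,0,-0.032,-0.012,0,0,0],[-1,0,-0.032,-0.012,0,0,0]]]' 40 | tail -3; python3 go.py .4906 .1491 .0872 -1.47
python3 - <<'E'
from h import *
r=viewer.read_camera("scene"); c=(get_obs()["ee_pos"]); p=proj(r,c-[0,0,.02]); x,y=int(p[0])-30,int(p[1])-30
print(p,[proj(r,c+np.array([-.1*0,0,0])+np.array([0,s*w/2e3,-.03])+[-.014*0,0,0]).round(1).tolist() for w in(6.6,9.6,12.6) for s in(-1,1)])
cv2.imwrite("pics/tong.png",cv2.resize(r["pixels"][y:y+60,x:x+60,::-1],(600,600),interpolation=cv2.INTER_NEAREST))
E
```

```text
wrist_force: [-0.1, 0.0, -0.8]
finger_gap: 0.274
grasp_force: 42.0
t 9.9 pos [0.4901 0.1491 0.0963] yawy -1.4702 F [-0.08  0.03 -0.78] M [ 0.   -0.   -0.01] gap 0.274 grip 42.0 q6 1.55
shift [0.0005 0.     0.0091] turn [ 0.001  0.001 -0.001]
[250.16450267 184.24498765] [[251.3, 187.7], [249.6, 187.2], [251.7, 187.8], [249.2, 187.0], [252.1, 188.0], [248.8, 186.9]]
```

View pics/tong.png

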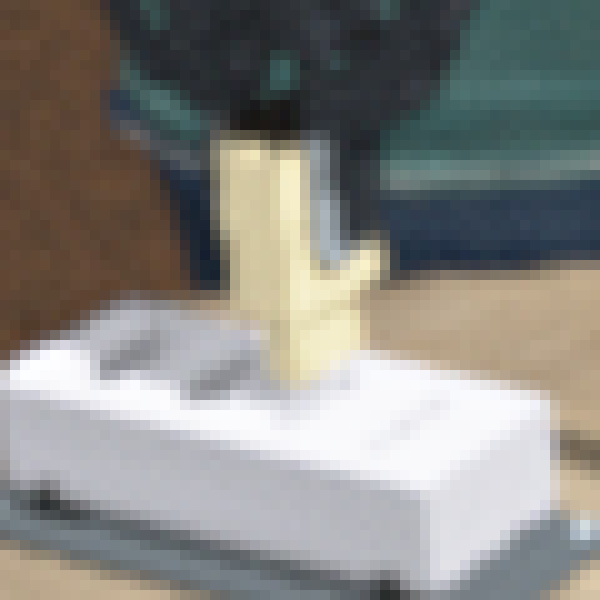

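The picture shows the pull upright, its tongue about 3–4 px wide against 8 px for the 24 mm body, so it is likely the 9.6 mm one. I'll confirm by feel on slot 2.

```bash
python3 -m crank '[[[-1,0,0,0.004,0,0,0],[-1,0,0,0.007,0,0,0],[-1,0,0,0.0085,0,0,0],[-1,0,0,0.0092,0,0,0],[-1,0,0,0.0099,0,0,0],[-1,0,0,0.0105,0,0,0],[-1,0,0,0.011,0,0,0],[-1,0,0,0.0115,0,0,0],[-1,0,0,0.0115,0,0,0],[-1,0,0,0.0115,0,0,0]]]' 40 | tail -3; python3 go.py
python3 -m crank '[[[-1,0,0,-0.0025,0,0,0],[-1,0,0.001,-0.0025,0,0,0],[-1,0,0.001,-0.0025,0,0,0],[-1,0,0.001,-0.0015,0,0,0],[-1,0,0.001,-0.001,0,0,0],[-1,0,0.001,-0.0005,0,0,0],[-1,0,0.001,0,0,0,0],[-1,0,0.001,0,0,0,0],[-1,0,0.001,0,0,0,0],[-1,0,0.001,0,0,0,0]]]' 40 | tail -3; python3 go.py
python3 -m crank '[[[-1,0,0,-0.0025,0,0,0],[-1,0,-0.002,-0.0025,0,0,0],[-1,0,-0.002,-0.0025,0,0,0],[-1,0,-0.002,-0.0015,0,0,0],[-1,0,-0.002,-0.001,0,0,0],[-1,0,-0.002,-0.0005,0,0,0],[-1,0,-0.002,0,0,0,0],[-1,0,-0.002,0,0,0,0],[-1,0,-0.002,0,0,0,0],[-1,0,-0.002,0,0,0,0]]]' 40 | tail -3; python3 go.py
```

```text
wrist_force: [-1.5, -1.1, 3.4]
finger_gap: 0.276
grasp_force: 42.3
t 10.95 pos [0.4901 0.1493 0.0851] yawy -1.4698 F [-1.54 -1.1   3.39] M [-0.    0.28  0.05] gap 0.276 grip 42.3 q6 1.55
wrist_force: [-0.7, -0.8, 4.5]
finger_gap: 0.274
grasp_force: 42.4
t 11.95 pos [0.4902 0.1483 0.085 ] yawy -1.4697 F [-0.68 -0.79  4.47] M [-0.11  0.25  0.03] gap 0.274 grip 42.4 q6 1.55
wrist_force: [-0.6, 1.2, 4.8]
finger_gap: 0.272
grasp_force: 42.5
t 12.95 pos [0.4899 0.1504 0.085 ] yawy -1.4697 F [-0.62  1.21  4.82] M [0.21 0.36 0.02] gap 0.272 grip 42.5 q6 1.55
```

```bash
python3 -m crank '[[[-1,0,0,-0.0025,0,0,0],[-1,0,-0.001,-0.0025,0,0,0],[-1,0,-0.001,-0.0025,0,0,0],[-1,0,-0.001,-0.0015,0,0,0],[-1,0,-0.001,-0.001,0,0,0],[-1,0,-0.001,-0.0005,0,0,0],[-1,0,-0.001,0,0,0,0],[-1,0,-0.001,0,0,0,0],[-1,0,-0.001,0,0,0,0],[-1,0,-0.001,0,0,0,0]]]' 40 | tail -3; python3 go.py
python3 -m crank '[[[-1,0,0,-0.0025,0,0,0],[-1,0,-0.001,-0.0025,0,0,0],[-1,0,-0.001,-0.0025,0,0,0],[-1,0,-0.001,-0.0015,0,0,0],[-1,0,-0.001,-0.001,0,0,0],[-1,0,-0.001,-0.0005,0,0,0],[-1,0,-0.001,0,0,0,0],[-1,0,-0.001,0,0,0,0],[-1,0,-0.001,0,0,0,0],[-1,0,-0.001,0,0,0,0]]]' 40 | tail -3; python3 go.py
python3 -m crank '[[[-1,0,0,-0.0025,0,0,0],[-1,0,0.003,-0.0025,0,0,0],[-1,0,0.005,-0.0025,0,0,0],[-1,0,0.005,-0.0015,0,0,0],[-1,0,0.005,-0.001,0,0,0],[-1,0,0.005,-0.0005,0,0,0],[-1,0,0.005,0,0,0,0],[-1,0,0.005,0,0,0,0],[-1,0,0.005,0,0,0,0],[-1,0,0.005,0,0,0,0]]]' 40 | tail -3; python3 go.py
python3 -m crank '[[[-1,0,0,-0.0025,0,0,0],[-1,0,0.001,-0.0025,0,0,0],[-1,0,0.001,-0.0025,0,0,0],[-1,0,0.001,-0.0015,0,0,0],[-1,0,0.001,-0.001,0,0,0],[-1,0,0.001,-0.0005,0,0,0],[-1,0,0.001,0,0,0,0],[-1,0,0.001,0,0,0,0],[-1,0,0.001,0,0,0,0],[-1,0,0.001,0,0,0,0]]]' 40 | tail -3; python3 go.py
```

```text
wrist_force: [-1.8, -0.6, 4.8]
finger_gap: 0.279
grasp_force: 42.4
t 13.95 pos [0.4899 0.1513 0.085 ] yawy -1.4697 F [-1.78 -0.62  4.81] M [-0.12  0.26 -0.03] gap 0.279 grip 42.4 q6 1.55
wrist_force: [-0.9, -0.3, 4.1]
finger_gap: 0.273
grasp_force: 42.5
t 14.95 pos [0.4897 0.1524 0.085 ] yawy -1.4698 F [-0.89 -0.28  4.08] M [0.09 0.33 0.03] gap 0.273 grip 42.5 q6 1.55
wrist_force: [-0.6, -2.2, 4.8]
finger_gap: 0.277
grasp_force: 42.4
t 15.95 pos [0.4904 0.1473 0.085 ] yawy -1.4697 F [-0.64 -2.23  4.75] M [-0.46  0.28 -0.03] gap 0.277 grip 42.4 q6 1.54
wrist_force: [-2.6, 1.5, 4.2]
finger_gap: 0.275
grasp_force: 42.5
t 16.95 pos [0.4903 0.1465 0.085 ] yawy -1.4698 F [-2.61  1.54  4.22] M [ 0.16  0.34 -0.04] gap 0.275 grip 42.5 q6 1.54
```

Slot 2 rejects it over ±3 mm of the estimate (≤5 N), in agreement with the picture. On to slot 3.

```bash
python3 -m crank '[[[-1,0,0,-0.006,0,0,0],[-1,0,-0.01,-0.008,0,0,0],[-1,0,-0.02,-0.008,0,0,0],[-1,0,-0.03,-0.008,0,0,0],[-1,0,-0.0345,-0.008,0,0,0],[-1,0,-0.0345,-0.006,0,0,0],[-1,0,-0.0345,-0.003,0,0,0],[-1,0,-0.0345,-0.003,0,0,0],[-1,0,-0.0345,-0.003,0,0,0],[-1,0,-0.0345,-0.003,0,0,0]]]' 40 | tail -3; python3 go.py .4874 .1809 .085 -1.47
python3 -m crank '[[[-1,0,0,0.0005,0,0,0],[-1,0,0,0.001,0,0,0],[-1,0,0,0.0015,0,0,0],[-1,0,0,0.002,0,0,0],[-1,0,0,0.0025,0,0,0],[-1,0,0,0.003,0,0,0],[-1,0,0,0.003,0,0,0],[-1,0,0,0.003,0,0,0],[-1,0,0,0.003,0,0,0],[-1,0,0,0.003,0,0,0]]]' 40 | tail -3; python3 go.py
```

```text
wrist_force: [-0.1, 0.9, -0.8]
finger_gap: 0.272
grasp_force: 41.9
t 17.95 pos [0.487  0.1804 0.0878] yawy -1.4702 F [-0.1   0.94 -0.78] M [-0.01  0.01  0.03] gap 0.272 grip 41.9 q6 1.61
shift [ 0.0005 -0.0005  0.0028] turn [ 0.     0.    -0.002]
wrist_force: [-2.3, -0.8, 4.9]
finger_gap: 0.276
grasp_force: 42.3
t 18.95 pos [0.4869 0.1807 0.085 ] yawy -1.4697 F [-2.26 -0.78  4.89] M [-0.13  0.24 -0.03] gap 0.276 grip 42.3 q6 1.61
```

```bash
python3 -m crank '[[[-1,0,0,-0.0025,0,0,0],[-1,0,0.001,-0.0025,0,0,0],[-1,0,0.001,-0.0025,0,0,0],[-1,0,0.001,-0.0015,0,0,0],[-1,0,0.001,-0.001,0,0,0],[-1,0,0.001,-0.0005,0,0,0],[-1,0,0.001,0,0,0,0],[-1,0,0.001,0,0,0,0],[-1,0,0.001,0,0,0,0],[-1,0,0.001,0,0,0,0]]]' 40 | tail -3; python3 go.py
```

```text
wrist_force: [-1.8, 0.0, 3.9]
finger_gap: 0.274
grasp_force: 42.3
t 19.95 pos [0.487  0.1797 0.085 ] yawy -1.4698 F [-1.83  0.01  3.91] M [-0.08  0.26 -0.  ] gap 0.274 grip 42.3 q6 1.61
```

```bash
python3 -m crank '[[[-1,0,0,-0.0025,0,0,0],[-1,0,0.001,-0.0025,0,0,0],[-1,0,0.001,-0.0025,0,0,0],[-1,0,0.001,-0.0015,0,0,0],[-1,0,0.001,-0.001,0,0,0],[-1,0,0.001,-0.0005,0,0,0],[-1,0,0.001,0,0,0,0],[-1,0,0.001,0,0,0,0],[-1,0,0.001,0,0,0,0],[-1,0,0.001,0,0,0,0]]]' 40 | tail -3; python3 go.py
```

```text
wrist_force: [-1.4, -0.7, 3.4]
finger_gap: 0.275
grasp_force: 42.3
t 20.95 pos [0.4871 0.1787 0.085 ] yawy -1.4698 F [-1.42 -0.7   3.41] M [-0.18  0.27 -0.01] gap 0.275 grip 42.3 q6 1.61
```

```bash
python3 -m crank '[[[-1,0,0,-0.0025,0,0,0],[-1,0,-0.003,-0.0025,0,0,0],[-1,0,-0.003,-0.0025,0,0,0],[-1,0,-0.003,-0.0015,0,0,0],[-1,0,-0.003,-0.001,0,0,0],[-1,0,-0.003,-0.0005,0,0,0],[-1,0,-0.003,0,0,0,0],[-1,0,-0.003,0,0,0,0],[-1,0,-0.003,0,0,0,0],[-1,0,-0.003,0,0,0,0]]]' 40 | tail -3; python3 go.py
```

```text
wrist_force: [-1.4, 0.9, 3.6]
finger_gap: 0.278
grasp_force: 42.5
t 21.95 pos [0.4868 0.1818 0.085 ] yawy -1.4698 F [-1.43  0.9   3.56] M [ 0.23  0.35 -0.01] gap 0.278 grip 42.5 q6 1.61
```

```bash
python3 -m crank '[[[-1,0,0,-0.0025,0,0,0],[-1,0,-0.001,-0.0025,0,0,0],[-1,0,-0.001,-0.0025,0,0,0],[-1,0,-0.001,-0.0015,0,0,0],[-1,0,-0.001,-0.001,0,0,0],[-1,0,-0.001,-0.0005,0,0,0],[-1,0,-0.001,0,0,0,0],[-1,0,-0.001,0,0,0,0],[-1,0,-0.001,0,0,0,0],[-1,0,-0.001,0,0,0,0]]]' 40 | tail -3; python3 go.py
```

```text
wrist_force: [-1.5, -0.9, 4.7]
finger_gap: 0.271
grasp_force: 42.4
t 22.95 pos [0.4867 0.1826 0.085 ] yawy -1.4697 F [-1.46 -0.88  4.66] M [-0.17  0.27 -0.05] gap 0.271 grip 42.4 q6 1.61
```

Not entering yet at slot 3 (178.7–182.6 mm). Before deciding between a fine misalignment and a thick tongue, I'll check thickness by pixels from the hover picture already saved.

```bash
python3 - <<'E'
import cv2,numpy as np
im=cv2.imread("pics/tong.png")[5::10,5::10].astype(int)
for r in range(22,40): print(r,"R",im[r,20:40,2],"B",im[r,20:40,0])
E
```

```text
22 R [ 27  91 177 209 210 210 209 218 235 240 206 165 167 137  78  46  54  61
  55  49] B [ 50  82 140 163 160 163 160 167 187 191 162 162 182 152  87  57  66  67
  73  79]
23 R [ 24  72 152 199 208 211 211 216 230 239 212 170 169 142  91  67  87  99
  76  48] B [ 46  69 125 155 159 163 160 166 183 191 167 165 185 158 103  74  84  89
  80  75]
24 R [ 24  50 120 186 209 212 210 211 224 237 225 181 170 160 121 130 162 162
 112  51] B [ 48  57  97 142 160 163 160 162 174 190 178 170 185 178 134 126 142 132
  97  70]
25 R [ 20  39 106 179 209 211 209 210 221 236 232 184 165 175 173 201 236 217
 141  63] B [ 46  53  87 137 160 162 161 161 171 189 183 159 175 194 176 175 192 172
 114  71]
26 R [ 26  25  91 178 208 212 209 210 219 239 241 200 160 182 211 238 248 230
 148  62] B [ 49  49  77 138 159 162 160 161 168 194 194 157 145 176 187 198 202 178
 120  72]
27 R [ 26  24  83 177 206 209 207 210 219 241 245 226 208 214 234 243 238 202
 130  76] B [ 50  47  74 138 157 160 159 159 167 195 203 174 159 168 190 200 190 158
 108  73]
28 R [ 48  47  90 174 205 209 209 206 219 242 246 243 241 241 
[... 1313 characters left out ...]
195 175]
36 R [178 174 159 145 146 163 184 199 207 222 238 242 242 243 236 239 245 245
 242 236] B [187 181 167 151 153 169 172 162 157 169 190 199 209 227 229 242 251 250
 245 236]
37 R [161 147 141 142 154 171 177 190 203 220 231 231 232 232 226 235 246 249
 249 248] B [167 153 148 149 160 177 170 163 161 170 188 198 219 232 231 241 251 253
 253 253]
38 R [140 135 141 163 176 179 173 178 194 212 218 216 224 226 219 234 246 249
 249 250] B [146 140 148 170 185 187 178 173 177 185 195 210 228 233 227 240 250 252
 252 252]
39 R [158 167 179 210 206 191 185 185 191 208 215 221 232 236 240 245 249 249
 249 249] B [166 174 188 219 215 200 194 193 197 211 221 228 239 242 244 249 252 252
 251 251]
```

Left tongue face ≈2.55 px against 6.05 px for 24 mm, so ≈10 mm: it is the 9.6 mm tongue and slot 3 is right. I'll work out the camera bias from the tongue's seen edges to narrow the search.

```bash
python3 - <<'E'
from h import *
r=viewer.read_camera("scene")
yx=1.671; ux=np.array([np.cos(yx),np.sin(yx),0]); uy=np.array([-ux[1],ux[0],0])
c=np.array([.4901,.1491,.0963])
# observed vertical edges in rows 187 (33+154): cols +220 ; left edge 26.2, corner 28.75, right 35.75 (pixel centres)
for n,a,b,obs in (("left",1,1,246.2),("corner",-1,1,248.75),("right",-1,-1,255.75)):
    for z in (-.028,-.033):
        print(n,np.round(proj(r,c+ux*a*.0048+uy*b*.014+[0,0,z]),2),"obs col",obs)
p=proj(r,c+[0,0,-.03]); print("d/dslotx 1mm",proj(r,c+[0,0,-.03]+ux*.001)-p,"d/dsloty",proj(r,c+[0,0,-.03]+uy*.001)-p)
E
```

```text
left [245.99 188.35] obs col 246.2
left [246.14 189.96] obs col 246.2
corner [248.77 189.04] obs col 248.75
corner [248.91 190.65] obs col 248.75
right [254.69 185.3 ] obs col 255.75
right [254.82 186.89] obs col 255.75
d/dslotx 1mm [-0.28669176 -0.0706022 ] d/dsloty [-0.21196337  0.13357424]
```

```bash
python3 -m crank '[[[-1,0,0,-0.0025,0,0,0],[-1,0,-0.001,-0.0025,0,0,0],[-1,0,-0.001,-0.0025,0,0,0],[-1,0,-0.001,-0.0015,0,0,0],[-1,0,-0.001,-0.001,0,0,0],[-1,0,-0.001,-0.0005,0,0,0],[-1,0,-0.001,0,0,0,0],[-1,0,-0.001,0,0,0,0],[-1,0,-0.001,0,0,0,0],[-1,0,-0.001,0,0,0,0]]]' 40 | tail -3; python3 go.py
```

```text
wrist_force: [-1.7, -0.2, 5.4]
finger_gap: 0.275
grasp_force: 42.5
t 24.0 pos [0.4865 0.1837 0.085 ] yawy -1.4698 F [-1.74 -0.17  5.41] M [ 0.07  0.36 -0.01] gap 0.275 grip 42.5 q6 1.62
```

```bash
python3 -m crank '[[[-1,0,0,-0.0025,0,0,0],[-1,0,0.003,-0.0025,0,0,0],[-1,0,0.006,-0.0025,0,0,0],[-1,0,0.006,-0.0015,0,0,0],[-1,0,0.006,-0.001,0,0,0],[-1,0,0.006,-0.0005,0,0,0],[-1,0,0.006,0,0,0,0],[-1,0,0.006,0,0,0,0],[-1,0,0.006,0,0,0,0],[-1,0,0.006,0,0,0,0]]]' 40 | tail -3; python3 go.py
```

```text
wrist_force: [-0.4, -2.4, 4.0]
finger_gap: 0.277
grasp_force: 42.4
t 25.0 pos [0.4873 0.1776 0.085 ] yawy -1.4697 F [-0.37 -2.36  4.02] M [-0.55  0.16 -0.01] gap 0.277 grip 42.4 q6 1.6
```

The tongue estimate (2.5–3 px) doesn't cleanly separate 9.6 from 12.6 mm. I'll lift and turn the thin profile square to the scene camera for a proper measurement.

```bash
python3 -m crank '[[[-1,0,0,-0.025,0,0,0],[-1,0,0,-0.05,0,0,-1],[-1,0,0,-0.06,0,0,-2],[-1,0,0,-0.06,0,0,-3],[-1,0,0,-0.06,0,0,-4],[-1,0,0,-0.06,0,0,-4.95],[-1,0,0,-0.06,0,0,-4.95],[-1,0,0,-0.06,0,0,-4.95],[-1,0,0,-0.06,0,0,-4.95],[-1,0,0,-0.06,0,0,-4.95]]]' 40 | tail -1; python3 go.py
python3 - <<'E'
from h import *
im=0; N=4
for k in range(N): r=viewer.read_camera("scene"); im=im+r["pixels"].astype(float)/N
c=get_obs()["ee_pos"]; yy=-0.78; ty=np.array([np.cos(yy),np.sin(yy),0]); tx=np.array([-ty[1],ty[0],0])
front=c-tx*.014
for w in (3.3,4.8,6.3,12): print(w,[proj(r,front+ty*s*w/1e3+[0,0,-.025]).round(2).tolist() for s in(-1,1)])
p=proj(r,c+[0,0,-.015]); x,y=int(p[0])-12,int(p[1])-14; print(x,y)
print("B");[print(y+j,im[y+j,x:x+24,2].astype(int)) for j in range(26)]
cv2.imwrite("pics/face.png",cv2.resize(im[y-15:y+35,x-13:x+37,::-1].astype(np.uint8),(600,600),interpolation=cv2.INTER_NEAREST))
E
```

```text
grasp_force: 41.9
t 26.0 pos [0.4871 0.1778 0.1447] yawy -0.7802 F [-0.06  0.03 -0.69] M [ 0.07  0.07 -0.03] gap 0.273 grip 41.9 q6 0.91
3.3 [[239.53, 170.16], [241.95, 169.97]]
4.8 [[238.99, 170.21], [242.49, 169.93]]
6.3 [[238.44, 170.25], [243.04, 169.89]]
12 [[236.35, 170.41], [245.12, 169.73]]
228 150
B
150 [ 49  43  43 105 188 175 124 139 159 158 153 152 152 161 165 162 204 208
 141  80  85 100  99  99]
151 [ 51  47  45  95 169 167 146 195 222 218 212 208 205 207 198 175 205 216
 153  83  76  93 100 100]
152 [ 52  52  53  74 130 147 141 192 217 216 214 213 212 213 203 180 201 217
 157  82  61  85  98 100]
153 [ 50  52  55  70 120 142 139 184 209 210 208 209 210 210 206 184 194 209
 157  83  59  85  98 101]
154 [ 49  52  56  73 123 144 138 181 207 210 208 209 208 209 208 194 189 205
 160  91  66  88 101 102]
155 [ 51  53  60  76 124 147 139 176 205 210 208 208 207 207 210 205 187 200
 163  98  72  89 102 104]
156 [ 53  56  60  73 117 143 137 169 201 210 208 208 207 207 211 207 185 200
 168 102  70  88 103 105]
157 [ 54  54  56  69 103 137 135 159 196 210 209 209 209 207 209 204 
[... 1187 characters left out ...]
  48  52  59  67  84  98 111 147 153 150 154 120  90  91
  98 101 104 105 106 105]
170 [ 54  54  51  51  49  50  50  53  62  74 112 173 184 182 185 141  92  89
  95  94  96 100 103 107]
171 [ 52  53  54  53  52  54  51  50  51  55 107 185 208 209 200 146  89  89
  97  92  92  97 101 102]
172 [ 55  55  55  55  54  54  50  49  48  47 103 191 215 215 206 154  92  73
  79  76  75  83  86  86]
173 [ 51  54  55  57  55  53  53  49  46  43 102 191 214 213 217 180 115  74
  69  72  73  74  75  76]
174 [ 50  54  53  53  52  52  50  51  48  43  90 164 184 185 200 181 123  76
  67  72  73  74  75  75]
175 [ 49  52  52  53  49  50  51  51  48  45  57  89  98  99 109 104  79  65
  66  68  69  70  71  72]
```

View pics/face.png

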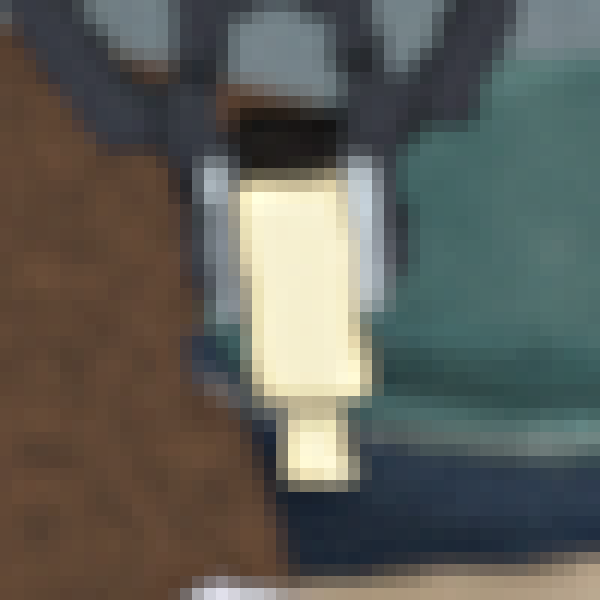

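Face-on, the tongue spans ~4.6 px against ~9.0 px for the 24 mm body, so ≈12.4 mm: it is the 12.6 mm tongue. Slot 3's rejection is therefore genuine. Go to slot 4; the width of its acceptance window will cross-check.

```bash
python3 go.py .4842 .2125 .0878 -1.4698
```

```text
t 26.2 pos [0.4872 0.1777 0.1448] yawy -0.7792 F [-0.47 -0.39 -0.12] M [ 0.03 -0.02 -0.05] gap 0.273 grip 41.9 q6 0.91
shift [ 0.0226 -0.0266  0.057 ] turn [-0.    -0.     4.946]
```

```bash
python3 -m crank '[[[-1,0.006,-0.007,0,0,0,1],[-1,0.012,-0.014,0.01,0,0,2],[-1,0.018,-0.021,0.02,0,0,3],[-1,0.0226,-0.0266,0.03,0,0,4],[-1,0.0226,-0.0266,0.04,0,0,4.946],[-1,0.0226,-0.0266,0.05,0,0,4.946],[-1,0.0226,-0.0266,0.055,0,0,4.946],[-1,0.0226,-0.0266,0.057,0,0,4.946],[-1,0.0226,-0.0266,0.057,0,0,4.946],[-1,0.0226,-0.0266,0.057,0,0,4.946]]]' 40 | tail -1; python3 go.py .4842 .2125 .085 -1.4698
python3 -m crank '[[[-1,0,0,0.0005,0,0,0],[-1,0,0,0.001,0,0,0],[-1,0,0,0.0015,0,0,0],[-1,0,0,0.002,0,0,0],[-1,0,0,0.0025,0,0,0],[-1,0,0,0.003,0,0,0],[-1,0,0,0.003,0,0,0],[-1,0,0,0.003,0,0,0],[-1,0,0,0.003,0,0,0],[-1,0,0,0.003,0,0,0]]]' 40 | tail -1; python3 go.py
```

```text
grasp_force: 41.9
t 27.2 pos [0.4845 0.2124 0.0882] yawy -1.4686 F [-0.84 -0.45  0.46] M [0.01 0.07 0.  ] gap 0.277 grip 41.9 q6 1.67
shift [-0.0003 -0.0001  0.0032] turn [-0.    -0.005  0.009]
grasp_force: 41.9
t 28.2 pos [0.4841 0.2125 0.0849] yawy -1.4692 F [ 0.85  0.29 -0.3 ] M [-0.04  0.    0.  ] gap 0.278 grip 41.9 q6 1.67
```

Slot 4 accepts at the same offset where slot 3 refused. Lower carefully, checking force.

```bash
python3 -m crank '[[[-1,0,0,0.0005,0,0,0],[-1,0,0,0.001,0,0,0],[-1,0,0,0.0015,0,0,0],[-1,0,0,0.002,0,0,0],[-1,0,0,0.0025,0,0,0],[-1,0,0,0.003,0,0,0],[-1,0,0,0.0035,0,0,0],[-1,0,0,0.004,0,0,0],[-1,0,0,0.004,0,0,0],[-1,0,0,0.004,0,0,0]]]' 40 | tail -1; python3 go.py
```

```text
grasp_force: 41.9
t 29.2 pos [0.4841 0.2125 0.0808] yawy -1.4692 F [ 0.07  0.61 -0.47] M [ 0.01 -0.05 -0.01] gap 0.275 grip 41.9 q6 1.67
```

```bash
python3 -m crank '[[[-1,0,0,0.0005,0,0,0],[-1,0,0,0.001,0,0,0],[-1,0,0,0.0015,0,0,0],[-1,0,0,0.002,0,0,0],[-1,0,0,0.0025,0,0,0],[-1,0,0,0.003,0,0,0],[-1,0,0,0.0035,0,0,0],[-1,0,0,0.004,0,0,0],[-1,0,0,0.004,0,0,0],[-1,0,0,0.004,0,0,0]]]' 40 | tail -1; python3 go.py
```

```text
grasp_force: 41.9
t 30.2 pos [0.4841 0.2125 0.0769] yawy -1.4692 F [ 0.11 -0.68 -0.73] M [ 0.05 -0.02 -0.05] gap 0.278 grip 41.9 q6 1.67
```

```bash
python3 -m crank '[[[-1,0,0,0.0005,0,0,0],[-1,0,0,0.001,0,0,0],[-1,0,0,0.0015,0,0,0],[-1,0,0,0.002,0,0,0],[-1,0,0,0.0025,0,0,0],[-1,0,0,0.003,0,0,0],[-1,0,0,0.0035,0,0,0],[-1,0,0,0.004,0,0,0],[-1,0,0,0.004,0,0,0],[-1,0,0,0.004,0,0,0]]]' 40 | tail -1; python3 go.py
```

```text
grasp_force: 41.9
t 31.2 pos [0.4841 0.2125 0.0728] yawy -1.4692 F [-0.52  0.44  0.06] M [-0.   -0.02 -0.02] gap 0.276 grip 41.9 q6 1.67
```

```bash
python3 -m crank '[[[-1,0,0,0.0005,0,0,0],[-1,0,0,0.001,0,0,0],[-1,0,0,0.0015,0,0,0],[-1,0,0,0.002,0,0,0],[-1,0,0,0.0025,0,0,0],[-1,0,0,0.003,0,0,0],[-1,0,0,0.0035,0,0,0],[-1,0,0,0.004,0,0,0],[-1,0,0,0.004,0,0,0],[-1,0,0,0.004,0,0,0]]]' 40 | tail -1; python3 go.py
```

```text
grasp_force: 41.9
t 32.2 pos [0.4841 0.2125 0.0688] yawy -1.4692 F [-0.03  0.12 -0.11] M [-0.05 -0.03  0.05] gap 0.278 grip 41.9 q6 1.67
```

```bash
python3 -m crank '[[[-1,0,0,0.001,0,0,0],[-1,0,0,0.002,0,0,0],[-1,0,0,0.003,0,0,0],[-1,0,0,0.0035,0,0,0],[-1,0,0,0.004,0,0,0],[-1,0,0,0.0045,0,0,0],[-1,0,0,0.005,0,0,0],[-1,0,0,0.0055,0,0,0],[-1,0,0,0.0055,0,0,0],[-1,0,0,0.0055,0,0,0]]]' 40 | tail -1; python3 go.py
```

```text
grasp_force: 42.3
t 33.2 pos [0.4841 0.2125 0.0635] yawy -1.4692 F [-1.62 -0.97  2.57] M [ 0.    0.14 -0.01] gap 0.275 grip 42.3 q6 1.67
```

Shoulders are down (light 3 N at the expected height). Release, then rise.

```bash
python3 -m crank '[[[0,0,0,0,0,0,0],[0,0,0,0,0,0,0],[0.2,0,0,0,0,0,0],[0.4,0,0,0,0,0,0],[0.6,0,0,0,0,0,0],[0.8,0,0,0,0,0,0],[0.8,0,0,0,0,0,0],[0.8,0,0,0,0,0,0],[0.8,0,0,0,0,0,0],[0.8,0,0,0,0,0,0]]]' 40 | tail -1; python3 go.py
python3 -m crank '[[[0.8,0,0,-0.01,0,0,0],[0.8,0,0,-0.03,0,0,0],[0.8,0,0,-0.06,0,0,0],[0.8,0,0,-0.09,0,0,0],[0.8,0,0,-0.12,0,0,0],[0.8,0,0,-0.15,0,0,0],[0.8,0,0,-0.15,0,0,0],[0.8,0,0,-0.15,0,0,0],[0.8,0,0,-0.15,0,0,0],[0.8,0,0,-0.15,0,0,0]]]' 40 | tail -1; python3 go.py
python3 - <<'E'
from h import *
r=viewer.read_camera("scene"); cv2.imwrite("pics/end.png",cv2.resize(r["pixels"][130:280,190:430,::-1],(800,500),interpolation=cv2.INTER_CUBIC))
E
```

```text
grasp_force: 0.0
t 34.2 pos [0.4841 0.2125 0.0634] yawy -1.4693 F [0.15 0.03 1.11] M [-0.01 -0.   -0.01] gap 0.899 grip 0.0 q6 1.67
grasp_force: 0.0
t 35.2 pos [0.4833 0.2123 0.2121] yawy -1.4692 F [-0.01  0.26 -0.33] M [ 0.01 -0.02  0.02] gap 0.9 grip 0.0 q6 1.67
```

View pics/end.png

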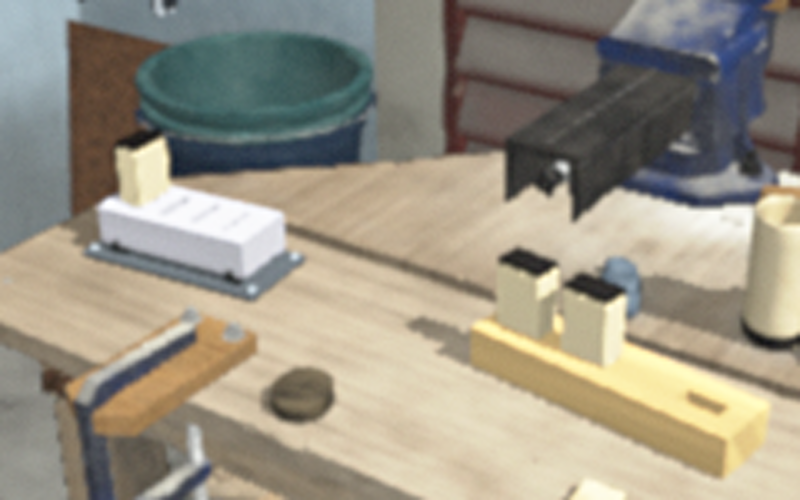

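The picture shows the pull upright and seated in slot 4 at (143,168), with the other two undisturbed at (527,290) and (594,318). Handing in.

```bash
python3 -c "
from bench import workorder; print(workorder.finish_job())"
```

```text
the job is handed in; nothing more can be done
None
```

The lone pull has the 12.6 mm tongue; slots 1, 2 and 3 refused it under light contact (about 6 N or less on the readings), and it now stands upright, fully home in slot 4 and released, with the job handed in (no verdict returned).

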